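# Gauge a plywood offcut and file it by thickness

## Task

Check the thickness of the plywood offcut standing first in the holder's row (nearest the robot): stand it on the gauge's base with its width along the slot and slide it gently down the slot, pushing the brass cursor ahead of it, until it wedges between both jaws; hold it a moment and do not force it, the wood crushes easily. Read the thickness from where it stops, then draw it out, leaving the cursor at the reading (never touch the cursor with the fingers), and stand it in the rack's groove for that thickness. Leave the other two offcuts and everything else where they are.

Things in the scene. Friction and masses are not known exactly. Their poses are not given: they have to be found in the camera images.
- offcut_a: one of three unmarked plywood offcuts, scorched edges, 40 mm wide x 70 mm tall and 6, 8 or 10 mm thick (one of each; its letter is no guide to thickness, and they stand in the holder in random order). Origin: centre of its underside as it stands; z up, y along the width, x along the thickness. 10 to 30 g
- offcut_b: one of three unmarked plywood offcuts, scorched edges, 40 mm wide x 70 mm tall and 6, 8 or 10 mm thick (one of each; its letter is no guide to thickness, and they stand in the holder in random order). Origin: centre of its underside as it stands; z up, y along the width, x along the thickness. 10 to 30 g
- offcut_c: one of three unmarked plywood offcuts, scorched edges, 40 mm wide x 70 mm tall and 6, 8 or 10 mm thick (one of each; its letter is no guide to thickness, and they stand in the holder in random order). Origin: centre of its underside as it stands; z up, y along the width, x along the thickness. 10 to 30 g
- holder: fixed plywood comb; base plate 150 (x) x 84 (y) x 6 mm, origin at the centre of its underside. Three places in a row along x, at -45, 0 and +45 mm. At each an offcut stands loose on the plate, 6 mm above the bench, its width along y, between two cross-strips 15 mm apart and 60 mm long, tops 26 mm above the bench
- row_first (a point): first place of the row, at the holder's end nearest the robot (x = -45 mm): the centre of the place, on top of the plate, 6 mm above the bench; the offcut to be checked stands here. Axes as the holder's
- gauge: tapered thickness gauge, screwed to the bench; plywood base 150 (x) x 100 (y) x 6 mm, origin at the centre of its underside. Two straight aluminium bars (jaws) on it form a slot, open above and at both ends, with centre line y = 0, narrowing evenly towards +x: 20 mm wide at its mouth (x = -15 mm), 3 mm at its end (x = 70 mm), 2 mm less per 10 mm. The base before the mouth is clear
- gauge_mouth (a point): middle of the slot's wide mouth, on the base plate's top, 6 mm above the bench; axes as the gauge's (x points down the slot). An offcut standing with its width along the slot wedges by its leading edge where the slot is as wide as it is thick: leading edge at gauge x = 35 mm for 10 mm stock, 45 mm for 8 mm, 55 mm for 6 mm, its centre 20 mm behind that
- jaw_left: the gauge's rigid bar on the +y side, 16 mm thick, 25 mm high (top 31 mm above the bench), inner face at 5.7 degrees to the centre line; marks on its top, one per mm of slot width, long ones at even sizes. Its frame is the gauge's own
- jaw_right: the gauge's bar on its -y side, mirror image of jaw_left; its frame is the gauge's own
- cursor (a joint): brass drag cursor riding on the gauge, held by light friction (about 0.6 N): the piece sliding down the slot pushes it along, and it stays where it was pushed to, keeping the reading. Value in m, growing towards the narrow end, up to 0.06: the cursor's near edge (facing the mouth) is at gauge x = 5 mm + value; 0.030 reads 10 mm stock, 0.040 8 mm, 0.050 6 mm (a little more when pressed)
- cursor_bridge: the cursor's brass bridge: 10 mm along the slot x 34 mm across, lying over the jaws, top 35 mm above the bench; below it a blade 2.5 mm thick hangs down the slot. Origin on the slot's centre line below the near edge, at bench height; axes as the gauge's
- rack: fixed wooden block 120 (x) x 140 (y) x 34 mm, origin at the centre of its underside. Three grooves 28 mm deep along its whole y length, floors 6 mm above the bench: 11 mm wide at x = -36 mm (for 6 mm stock), 13 mm at x = 0 (for 8 mm), 15 mm at x = +38 mm (for 10 mm); the narrowest is nearest the robot. A short filed piece stands in each near y = +54 mm; the rest is free
- groove_thin (a point): free part of the narrowest groove (6 mm stock): on the groove's floor, mid-width, at y = -28 mm of the rack; axes as the rack's (an offcut stands there with its width along y)
- groove_middle (a point): the same point of the middle groove (8 mm stock)
- groove_thick (a point): the same point of the widest groove (10 mm stock)
- screwdriver: bystander: screwdriver with black handle, 180 mm long, lying flat, origin under its middle
- tape: bystander: roll of masking tape 90 mm across, 19 mm high, origin under its centre
- motor: bystander: stepper motor, 42 mm square, 39 mm high, shaft up to 62 mm, origin under its centre
- glue: bystander: yellow glue bottle, 44 mm across, 100 mm high, origin under its centre
- corner_plate: bystander: plywood plate 90 x 60 x 4 mm with a window, lying flat, origin under its centre
- hex_key: bystander: hex key, 90 x 25 mm, 6 mm thick, lying flat, origin in its long leg
- filed_0: short filed piece in the narrowest groove, 24 x 44 x 6 mm, origin under its centre
- filed_1: short filed piece in the middle groove, 24 x 44 x 8 mm, origin under its centre
- filed_2: short filed piece in the widest groove, 24 x 44 x 10 mm, origin under its centre
There are look-alikes about, which are no part of the job. Leave any blue or green look-alike of the offcut_c alone.

How it is judged:
By the outcome, as a careful person would: the job done as asked, in the order asked, and still so for the second after the job is handed in, with the robot touching nothing.
It also fails if it takes over 58 s, if anything falls off the work surface, if the arm or the gripper's body presses on something with over 40 N, if the wrist force passes 120 N, or if a joint passes its speed limit or range.

## Robot

A 6-joint arm with a two-finger parallel gripper is mounted at the origin on the work surface. World frame = base frame: x ahead of the robot, y to its left, z up, the work surface at z = 0. Lengths are in m, angles in rad, forces in N, time in s.
With the tool pointing down it reaches from about 0.275 to 0.775 m from the base axis. Payload 14.6 kg.
Tool frame: the origin (TCP) lies on the centre line of the jaws, within the pads' length; the fingertips stand 19 mm ahead of it and the grasp point (between the pads) is the TCP; z points along the fingers, y is the direction in which the jaws open and shut (so a half turn about z gives the same grasp; the last joint's range is limited). The gripper opens to 85 mm and grips with 20 to 120 N. Pads are 22 mm wide; open, the fingers measure 114 mm over their backs; the gripper's body (76 mm by 85 mm) begins 54 mm behind the grasp point. The pads swing forward as they close: fully open they stand 13 mm farther back than shut.
Start: joints at [-1.324, 0.263, -0.048, 1.259, 0, 1.415], TCP at [0.205, -0.483, 0.25] pointing down, gripper open.
Joint ranges: [-2.65, 2.65], [-0.89, 1.7], [-1.18, 1.37], [-2.13, 2.11], [-1.35, 1.29], [-3.14, 3.14]. Speed limits (rad/s): [1.89, 1.89, 2.57, 2.79, 3.14, 3.14].

## Interface

Orientations are given as a 3x3 rotation matrix whose columns are the frame's x, y, z axes.
In Python, from cell import * gives the robot as it stands. Calls block until the motion is done:
- move_pose(position, orientation): joint-space move of the TCP to a pose.
- move_straight(position, rotation=None, speed=0.15, max_force=None): straight line of the TCP; rotation=None keeps the orientation; speed is the mean speed in m/s. With max_force (N) it stops when the force on the tool has changed by that much, and returns True; else False.
- move_joints(angles): joint-space move.
- command_gripper(opening): opening from 0.0 (shut) to 1.0 (fully open); the grip force is fixed at half the most; returns when the fingers have stopped.
- wait(seconds).
- inverse_kinematics(position, orientation): joint angles nearest the present ones, or None.
- capture(name): name is "scene" or "top" or "wrist"; returns a dict with "pixels" (400x640x3 uint8, blue, green, red), "z_map" (400x640 float32, m along the optical axis (not along the pixel's ray), 0 where there is no reading), "vertical_fov" (degrees; the focal length in pixels is half the picture's height over the tangent of half this angle, whatever the lens; pixels are square), "cx", "cy" (the principal point, pixels), "pose" (4x4, takes a point from camera to world coordinates); the wrist camera has in their place "hand_eye" (4x4, takes a point from camera to tool coordinates, whose origin is the TCP and whose axes are the flange's). Camera axes: x right, y up, looking along -z (the intrinsics and any distortion apply to the point x, -y, -z); pixel columns grow to the right and rows downward; lengths in m; the calibration is good to about 2 mm. A picture is of the moment at which its call begins: read the wrist's pose just before it.
A pose or a line that the arm cannot do raises PlanningError and nothing moves.
- sign_off(): hands the job in, once; it reports no verdict.
Readings, each from a call of its own:
- get_time_s(): time.
- get_qpos(): joint angles.
- get_joint_velocities(): joint speeds.
- get_joint_torque(): joint torques, N m.
- get_tool_pos(): TCP position.
- get_eef_rot(): TCP orientation.
- get_force(): force on the tool from outside, world axes, zero at the start.
- get_ft_torque(): the same for the moment, N m.
- get_opening(): opening from 0.0 (shut) to 1.0 (fully open).
Only numpy, scipy, OpenCV 4.12 (cv2) and the standard library are available. Lean on these libraries where they do the work, as an engineer would, in place of code of your own. Each camera call takes 0.05 s, during which the arm holds its last target.

## Working session

There is one attempt and no reset: what is moved stays moved. The work goes in short steps, each a Python script; the robot and the scene stay as the last script left them, time stands still between calls to the robot, and variables do not carry over. Pictures are saved under pics/ and viewed, and the job is handed in when it is done.

```bash
ls; mkdir -p pics; python3 - <<'E'
from cell import *
import cv2,numpy as np
print(get_time_s(),get_tool_pos(),get_opening())
for n in ["scene","top","wrist"]:
    c=capture(n); cv2.imwrite(f"pics/{n}0.png",c["pixels"]); np.save(f"pics/{n}0.npy",c,allow_pickle=True)
    print(n,c["vertical_fov"],c["cx"],c["cy"],c.get("pose",c.get("hand_eye")),[k for k in c])
E
```

```text
pics
0.0 [ 0.20525493 -0.48294856  0.24983074] 0.9977967860498878
scene 50.493181847901255 320.3805242450163 204.91065678770065 [[-0.36721108 -0.73734708  0.56698792  1.11593801]
 [ 0.93011587 -0.28692177  0.22926048  0.17796704]
 [-0.00636336  0.61155145  0.79117908  0.81563832]
 [ 0.          0.          0.          1.        ]] ['pixels', 'z_map', 'vertical_fov', 'cx', 'cy', 'pose']
top 55.15366532096805 320.71146945148365 196.6389812838549 [[-0.01599872  0.99509257 -0.09764639  0.50398811]
 [-0.99973181 -0.01428462  0.01822807 -0.02369548]
 [ 0.01674377  0.09791183  0.99505423  1.06498008]
 [ 0.          0.          0.          1.        ]] ['pixels', 'z_map', 'vertical_fov', 'cx', 'cy', 'pose']
wrist 65.6877390603942 322.49407003458447 201.92935499101395 [[-1.63674223e-03  9.60990688e-01  2.76575881e-01  7.05299374e-02]
 [ 9.99998607e-01  1.48220180e-03  7.67810356e-04 -6.51384036e-04]
 [ 3.27917335e-04  2.76576752e-01 -9.60991775e-01 -1.23604090e-01]
 [ 0.00000000e+00  0.00000000e+00  0.00000000e+00  1.00000000e+00]] ['pixels', 'z_map', 'vertical_fov', 'cx', 'cy', 'hand_eye']
```

View pics/scene0.png

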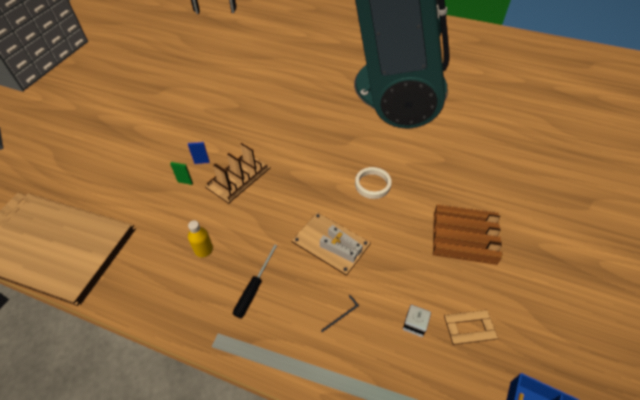

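View pics/top0.png

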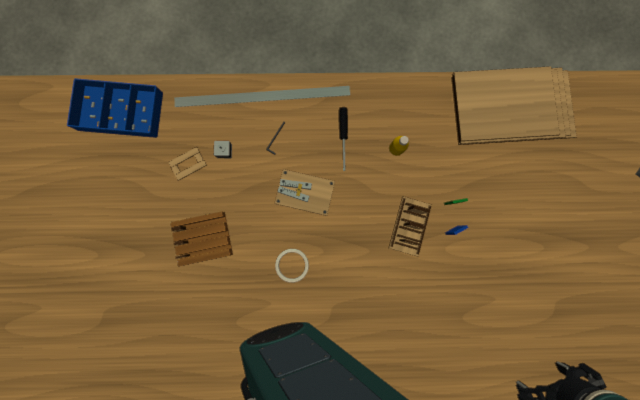

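View pics/wrist0.png

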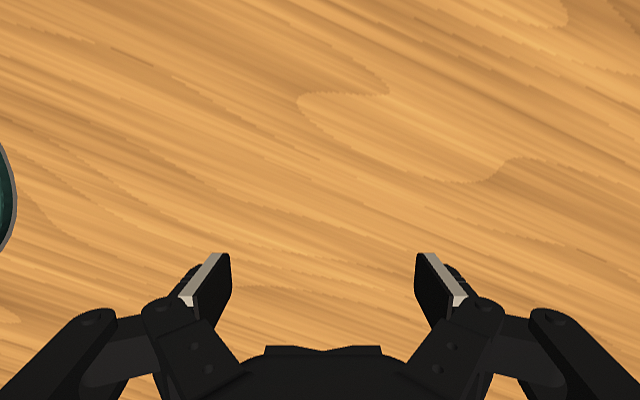

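The scene and top views show these things (top-view pixels):
- **Holder:** (410,225), with its row running up the picture. Its near end is at the bottom, about (407,242).
- **Look-alikes:** green at (456,201) and blue at (457,230), outside the holder.
- **Gauge:** (305,192).
- **Rack:** (201,238).
- **Tape:** (292,265).

Next I'll get rough positions from these pixels.

```bash
cat > h.py <<'E'
import numpy as np,cv2
def K(c):
    f=c["pixels"].shape[0]/2/np.tan(np.radians(c["vertical_fov"])/2); return f,c["cx"],c["cy"]
def ray(c,T,u,v):
    f,cx,cy=K(c); d=np.array([(u-cx)/f,-(v-cy)/f,-1.]); return T[:3,3],T[:3,:3]@d
def onplane(c,T,u,v,z):
    o,d=ray(c,T,u,v); return o+d*(z-o[2])/d[2]
def proj(c,T,p):
    f,cx,cy=K(c); q=T[:3,:3].T@(np.asarray(p)-T[:3,3]); return np.array([cx+f*q[0]/-q[2],cy-f*q[1]/-q[2]])
def tri(rs):
    A=np.zeros((3,3));b=np.zeros(3)
    for o,d in rs:
        d=d/np.linalg.norm(d);M=np.eye(3)-np.outer(d,d);A+=M;b+=M@o
    return np.linalg.solve(A,b)
def load(n): return np.load(f"pics/{n}.npy",allow_pickle=True).item()
def down(yaw):  # tool z down; tool x axis at angle yaw
    c,s=np.cos(yaw),np.sin(yaw); return np.array([[c,s,0],[s,-c,0],[0,0,-1.]])
def shot(name):
    from cell import capture,get_tool_pos,get_eef_rot
    T=np.eye(4);T[:3,3]=get_tool_pos();T[:3,:3]=get_eef_rot()
    c=capture("wrist");c["pose"]=T@c["hand_eye"]
    cv2.imwrite(f"pics/{name}.png",c["pixels"]);np.save(f"pics/{name}.npy",c,allow_pickle=True);return c
def pose(c): return c["pose"]
E
python3 - <<'E'
from h import *
from cell import *
c=load("top0");T=c["pose"]
for n,u,v,z in [("holder",410,225,.01),("near end bottom",407,252,.01),("far end",414,198,.01),("gauge",305,192,.006),("gauge R",334,193,.006),("rack",201,238,.034),("green",456,201,0),("blue",457,230,0),("tape",292,265,0)]:
    print(n,onplane(c,T,u,v,z).round(3))
im=c["pixels"]
a=cv2.resize(im[185:270,380:480],None,fx=5,fy=5,interpolation=cv2.INTER_CUBIC);cv2.imwrite("pics/c1.png",a)
a=cv2.resize(im[155:280,160:345],None,fx=4,fy=4,interpolation=cv2.INTER_CUBIC);cv2.imwrite("pics/c2.png",a)
print(get_eef_rot().round(3))
E
```

```text
holder [ 0.525 -0.288  0.01 ]
near end bottom [ 0.452 -0.277  0.01 ]
far end [ 0.6   -0.302  0.01 ]
gauge [0.621 0.    0.006]
gauge R [ 0.618 -0.08   0.006]
rack [0.499 0.278 0.034]
green [ 0.591 -0.423  0.   ]
blue [ 0.51  -0.422  0.   ]
tape [0.421 0.039 0.   ]
[[ 0.92   0.391 -0.   ]
 [ 0.391 -0.92   0.001]
 [ 0.    -0.001 -1.   ]]
```

View pics/c1.png

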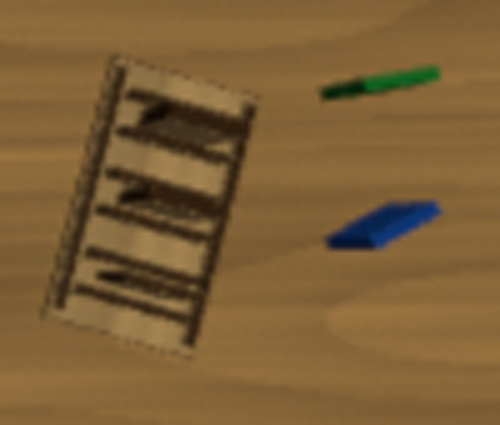

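View pics/c2.png

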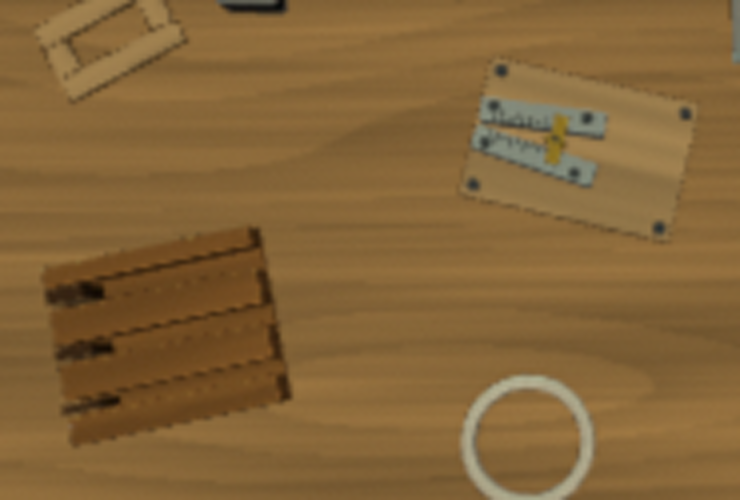

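The first piece (crop 1, near (150,280)) stands at the bottom, robot end of the holder. The gauge's wide mouth faces right in the picture, so its slot runs toward world +y. Now two close wrist views of each place.

```bash
python3 - <<'E'
from h import *
from cell import *
for y in (80,-100):
    for p in ([.51,-.33,.25],[.6,-.03,.25],[.47,.25,.25],[.48,-.28,.06]):
        q=inverse_kinematics(p,down(np.radians(y))); print(y,p,None if q is None else np.round(q,2))
R=down(np.radians(80))
move_pose([.51,-.335,.25],R); print(get_time_s())
shot("h1")
move_straight([.47,-.305,.27],speed=.2); shot("h2"); print(get_time_s(),get_tool_pos())
E
```

```text
80 [0.51, -0.33, 0.25] [-0.71  0.41  0.17  1.33  0.    1.04]
80 [0.6, -0.03, 0.25] [-0.19  0.4   0.15  1.33  0.    1.56]
80 [0.47, 0.25, 0.25] [ 0.34  0.28 -0.03  1.26  0.    2.08]
80 [0.48, -0.28, 0.06] [-0.67  0.44 -0.33  0.8   0.    1.07]
-100 [0.51, -0.33, 0.25] [-0.71  0.41  0.17  1.33  0.   -2.1 ]
-100 [0.6, -0.03, 0.25] [-0.19  0.4   0.15  1.33  0.   -1.58]
-100 [0.47, 0.25, 0.25] [ 0.34  0.28 -0.03  1.26  0.   -1.06]
-100 [0.48, -0.28, 0.06] [-0.67  0.44 -0.33  0.8   0.   -2.07]
1.4333
1.95 [ 0.46970628 -0.30564879  0.27017118]
```

View pics/h1.png

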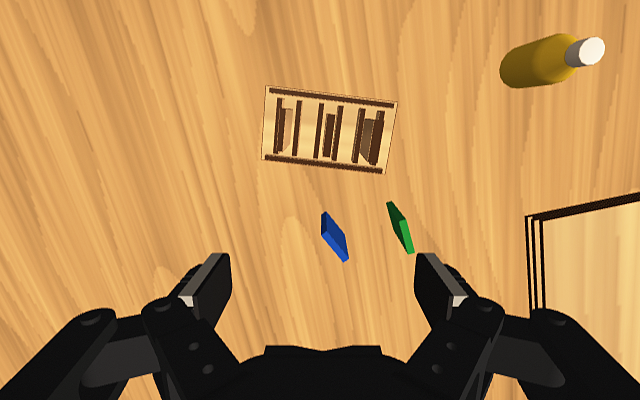

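View pics/h2.png

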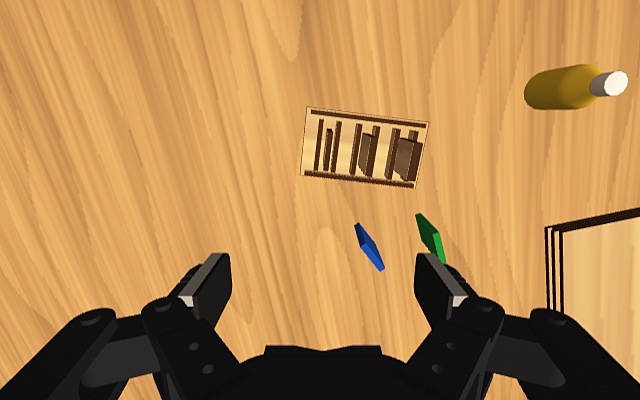

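Both views show the three offcuts as dark top edges between the strips. The first (nearest the robot) is at (285,128) in h1 and (328,150) in h2. The blue and green plates at (335,237) and (400,228) lie loose outside the holder. I'll go closer for precision.

```bash
python3 - <<'E'
from h import *
from cell import *
R=down(np.radians(80))
move_straight([.47,-.30,.17],speed=.25); shot("h3")
move_straight([.50,-.30,.17],speed=.25); shot("h4"); print(get_time_s(),get_tool_pos())
for n in("h3","h4"):
    c=load(n);cv2.imwrite(f"pics/{n}z.png",cv2.resize(c["pixels"][60:260,180:480],None,fx=2.6,fy=2.6,interpolation=cv2.INTER_CUBIC))
E
```

```text
2.8667 [ 0.50065293 -0.3004142   0.17109652]
```

View pics/h3z.png

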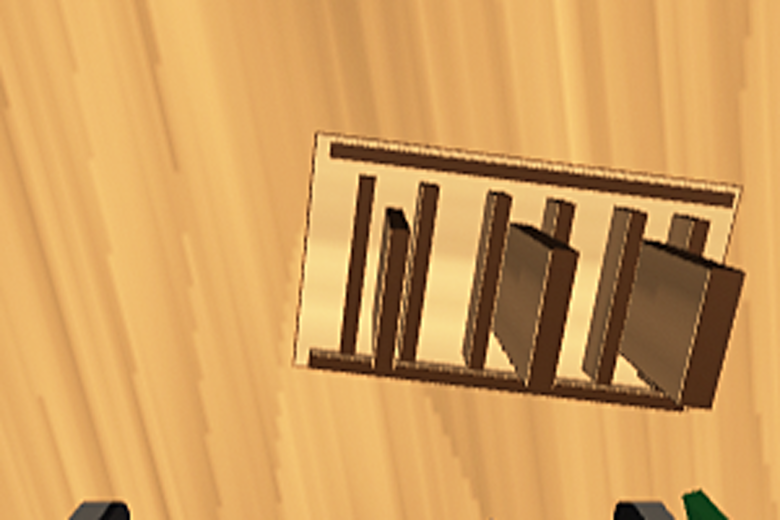

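View pics/h4z.png

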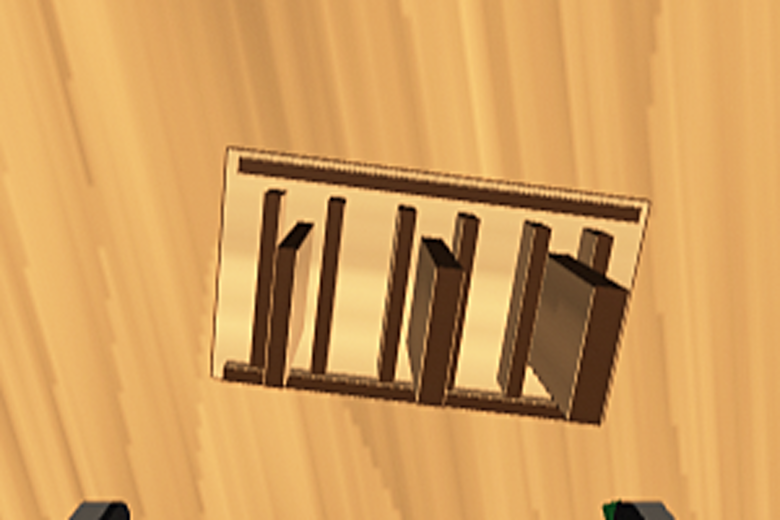

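```bash
python3 - <<'E'
from h import *
for n,x0,y0 in(("h3",305,130),("h4",260,130)):
    c=load(n);cv2.imwrite(f"pics/{n}y.png",cv2.resize(c["pixels"][y0:y0+85,x0:x0+75],None,fx=8,fy=7,interpolation=cv2.INTER_CUBIC))
E
```

```text
(no output)
```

View pics/h3y.png

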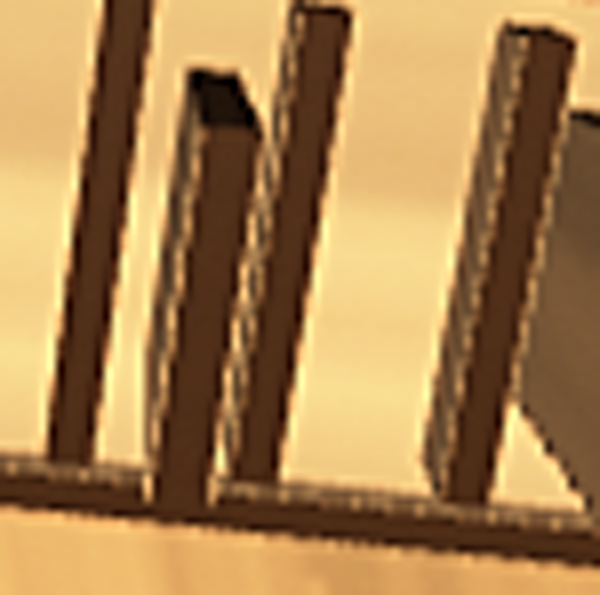

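View pics/h4y.png

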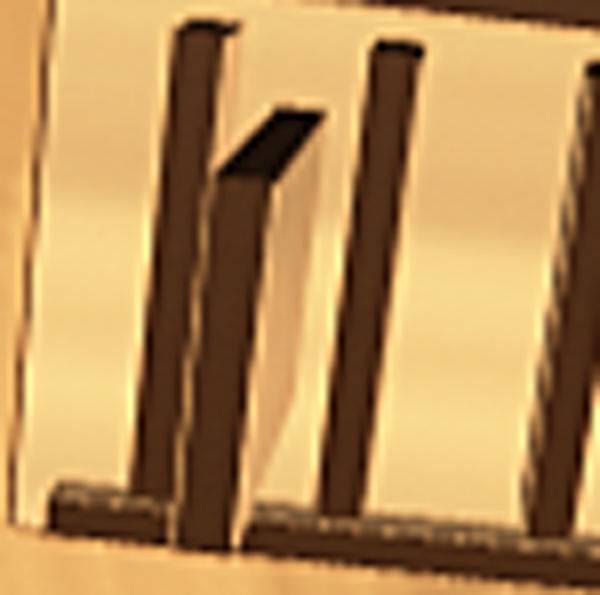

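```bash
python3 - <<'E'
from h import *
a,b=load("h3"),load("h4")
A=[(205,128),(260,133),(212,503),(155,500)];B=[(218,176),(270,182),(232,548),(178,545)]
f=lambda p,x0,y0:((p[0]+.5)/8-.5+x0,(p[1]+.5)/7-.5+y0)
P=[]
for p,q in zip(A,B):
    p=f(p,305,130);q=f(q,260,130)
    t=tri([ray(a,pose(a),*p),ray(b,pose(b),*q)]);P.append(t);
    print(np.round(p,1),np.round(q,1),t.round(4),onplane(a,pose(a),*p,.076).round(4),onplane(b,pose(b),*q,.076).round(4), a["z_map"][int(p[1])+ (3 if p in A else 0),int(p[0])])
P=np.array(P);print("centre",P.mean(0),"w",np.linalg.norm(P[0]-P[3]),"t",np.linalg.norm(P[0]-P[1]),np.linalg.norm(P[2]-P[3]))
d=(P[0]+P[1]-P[2]-P[3]);print("yaw",np.degrees(np.arctan2(d[1],d[0])))
for c in(a,b):
    u,v=proj(c,pose(c),P.mean(0));z=c["z_map"][int(round(v)),int(round(u))];o,dd=ray(c,pose(c),u,v);print("depthpt",o+dd*z)
E
```

```text
[330.2 147.9] [286.8 154.7] [ 0.4837 -0.2548  0.0732] [ 0.4836 -0.2546  0.076 ] [ 0.484  -0.2544  0.076 ] 0.21765892
[337.1 148.6] [293.3 155.6] [ 0.4883 -0.256   0.0751] [ 0.4883 -0.2559  0.076 ] [ 0.4884 -0.2558  0.076 ] 0.21573134
[331.1 201.4] [288.6 207.9] [ 0.4778 -0.292   0.0794] [ 0.4777 -0.293   0.076 ] [ 0.4772 -0.2929  0.076 ] 0.29041985
[323.9 201. ] [281.8 207.4] [ 0.4727 -0.2913  0.0777] [ 0.4726 -0.2918  0.076 ] [ 0.4724 -0.2917  0.076 ] 0.22706778
centre [ 0.48061435 -0.27350808  0.07633081] w 0.03836310977519079 t 0.005133246447113914 0.0053891818632457065
yaw 73.51251002475438
depthpt [ 0.48060404 -0.27377709  0.07497325]
depthpt [ 0.48050382 -0.27365536  0.07558607]
```

The first offcut's top is centred at (0.4805, -0.2736, 0.076), as expected for 6 + 70 mm. Its width comes out at 39 mm and its thickness at about 5–6 mm, with yaw about 74°. Next, the gauge and rack views.

```bash
python3 - <<'E'
from h import *
from cell import *
R=down(np.radians(78))
move_pose([.60,-.03,.17],R); shot("g1")
move_straight([.62,-.00,.17],speed=.25); shot("g2")
R=down(np.radians(100))
move_pose([.50,.25,.19],R); shot("r1")
move_straight([.48,.22,.19],speed=.25); shot("r2");print(get_time_s(),get_tool_pos())
E
```

```text
5.8333 [0.48068035 0.21914414 0.19008992]
```

View pics/g1.png

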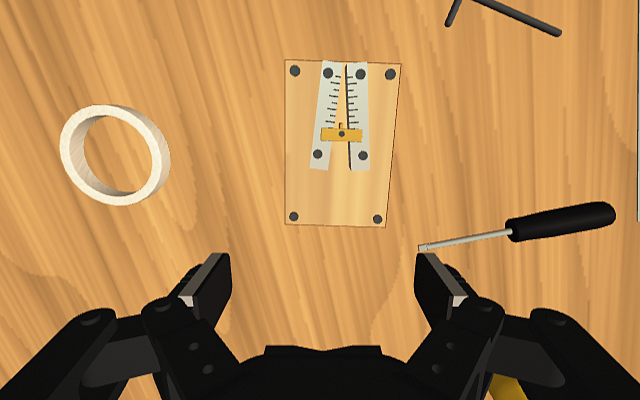

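View pics/g2.png

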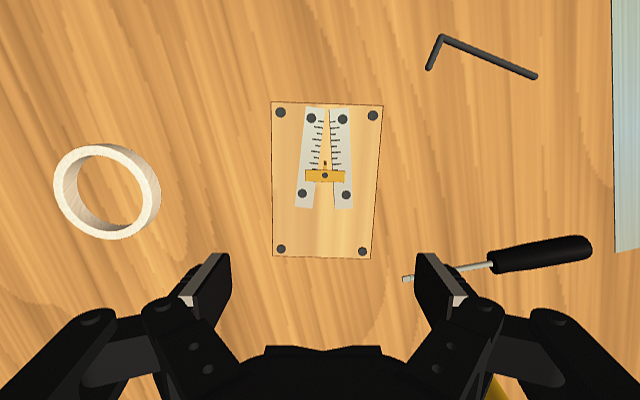

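View pics/r1.png

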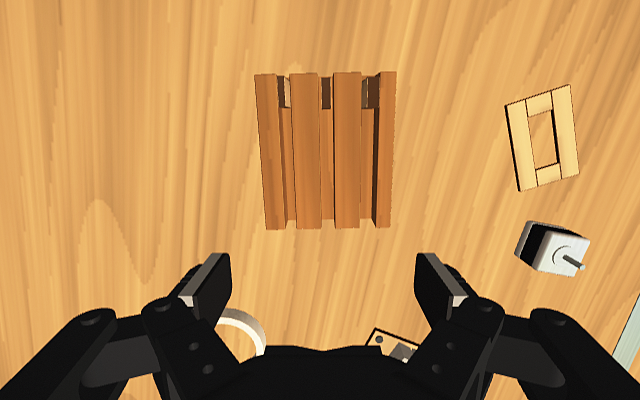

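View pics/r2.png

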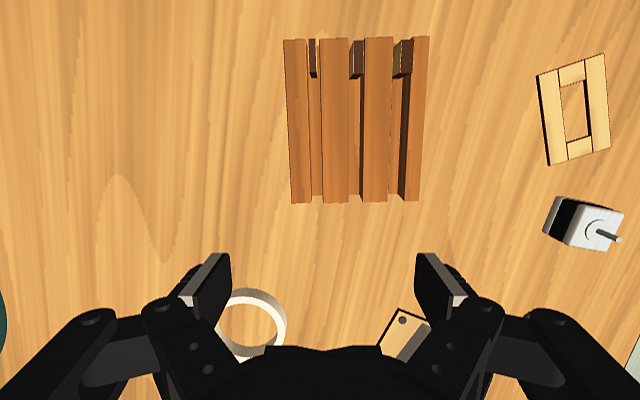

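In g1 the gauge base spans (285,60)–(400,227), with the brass cursor at (342,134) and the clear base below the mouth. In r1 the rack spans (255,72)–(396,229). Its thin groove is at (286,170), with the filed pieces at the top end, near row 92. I'll zoom in to pick exact edges.

```bash
python3 - <<'E'
from h import *
for n,x0,y0,w,h,s in(("g1",275,50,135,185,3.2),("g2",262,95,130,170,3.4),("r1",245,62,160,175,3.4),("r2",275,30,165,180,3.3)):
    c=load(n);im=c["pixels"];cv2.imwrite(f"pics/{n}z.png",cv2.resize(im[y0:y0+h,x0:x0+w],None,fx=s,fy=s,interpolation=cv2.INTER_CUBIC))
    if n[0]=="g":
        m=(im[y0:y0+h,x0:x0+w].max(2)<95).astype(np.uint8)
        N,l,st,ce=cv2.connectedComponentsWithStats(m)
        for i in range(1,N):
            if 20<st[i,4]<300: print(n,(ce[i]+[x0,y0]).round(2),st[i])
E
```

```text
g1 [346.82  96.8 ] [ 70  15   9  64 114]
g1 [294.47  70.44] [15 16 10 10 81]
g1 [327.69  72.61] [48 18 10 10 74]
g1 [360.05  73.88] [81 19  9 10 73]
g1 [389.82  73.85] [110  19  11  10  84]
g1 [348.98 154.22] [73 92  3 27 40]
g1 [317.1  153.53] [ 38 100   9   8  58]
g1 [362.44 155.26] [ 83 101   9   9  57]
g1 [293.3  216.02] [ 14 162   9   9  60]
g1 [377.03 218.68] [ 98 165   9   9  59]
g2 [280.07 112.01] [14 13 10  9 70]
g2 [372.3  115.08] [106  16  10   9  74]
g2 [310.87 117.73] [45 19  9  9 62]
g2 [342.14 118.86] [76 20  9  9 64]
g2 [301.82 192.84] [36 94  9  8 51]
g2 [345.58 194.5 ] [80 96  8  8 52]
g2 [280.71 248.51] [ 15 150   9   8  55]
g2 [362.04 250.93] [ 96 152   9   9  56]
```

View pics/g1z.png

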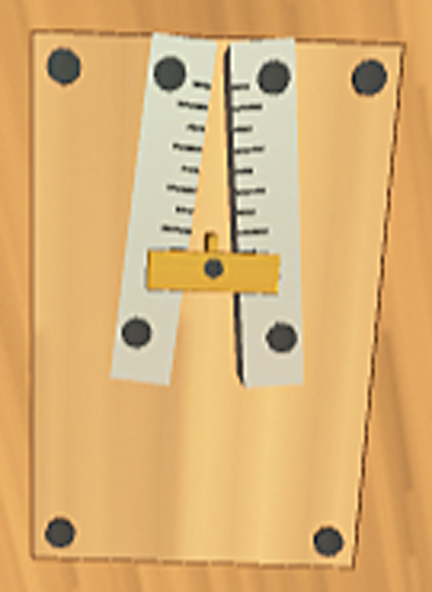

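View pics/g2z.png

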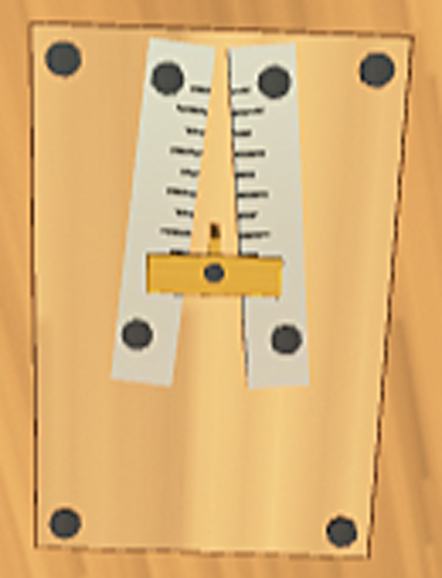

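View pics/r1z.png

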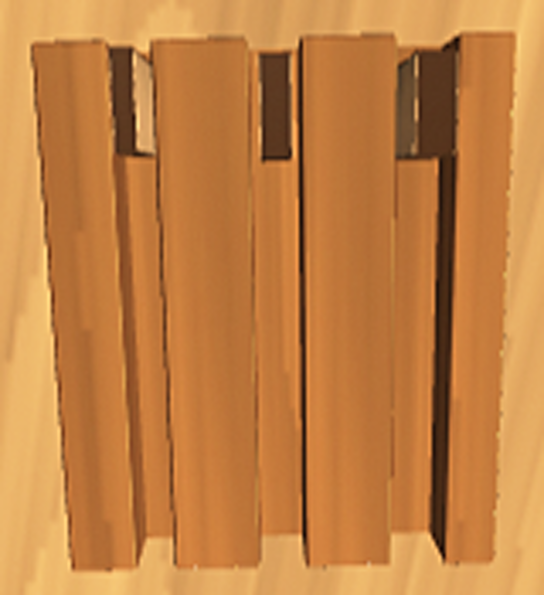

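View pics/r2z.png

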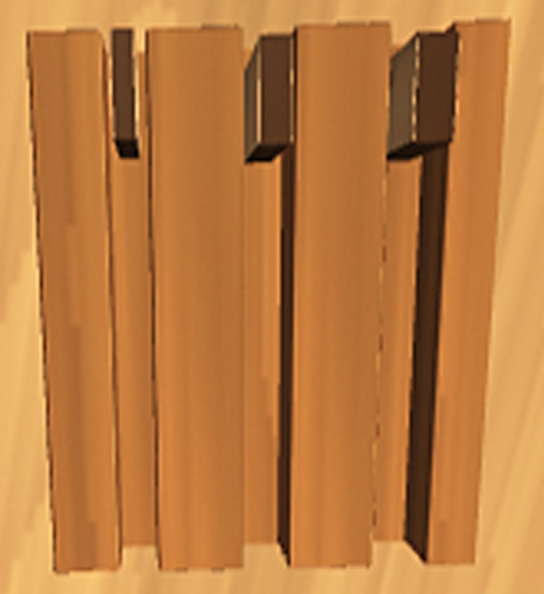

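```bash
python3 - <<'E'
from h import *
g1,g2,r1,r2=[load(n) for n in("g1","g2","r1","r2")]
def z(p,s,o): return ((p[0]+.5)/s-.5+o[0],(p[1]+.5)/s-.5+o[1])
def two(a,b,p,q,zz,name):
    t=tri([ray(a,pose(a),*p),ray(b,pose(b),*q)])
    pa,pb=onplane(a,pose(a),*p,zz),onplane(b,pose(b),*q,zz)
    m=(pa+pb)/2; print(name,t.round(4),"| plane",m[:2].round(4),"diff mm",((pa-pb)[:2]*1e3).round(1)); return m
S={}
for n,p,q,h in [("bTL",(294.47,70.44),(280.07,112.01),.0065),("bTR",(389.82,73.85),(372.3,115.08),.0065),("bBL",(293.3,216.02),(280.71,248.51),.0065),("bBR",(377.03,218.68),(362.04,250.93),.0065),
 ("jTL",(327.69,72.61),(310.87,117.73),.0315),("jTR",(360.05,73.88),(342.14,118.86),.0315),("jBL",(317.1,153.53),(301.82,192.84),.0315),("jBR",(362.44,155.26),(345.58,194.5),.0315)]:
    S[n]=two(g1,g2,p,q,h,n)
for n,p,q in [("sTL",(217,42),(214,46)),("sTR",(230,45),(229,48)),("sBL",(170,384),(173,385)),("sBR",(245,384),(248,386))]:
    S[n]=two(g1,g2,z(p,3.2,(275,50)),z(q,3.4,(262,95)),.031,n)
yaw=lambda d:np.degrees(np.arctan2(d[1],d[0]))
for k in "bjs":
    t=(S[k+"TL"]+S[k+"TR"])/2;b=(S[k+"BL"]+S[k+"BR"])/2
    print(k,"far mid",t[:2].round(4),"near mid",b[:2].round(4),"yaw",yaw(t-b).round(2),"len",np.linalg.norm(t-b).round(4),"widths",np.linalg.norm(S[k+"TL"]-S[k+"TR"]).round(4),np.linalg.norm(S[k+"BL"]-S[k+"BR"]).round(4))
print("RACK")
Q={}
for n,p,q in [("TL",(30,43),(27,30)),("TR",(516,33),(511,20)),("BL",(72,568),(54,571)),("BR",(494,563),(475,563)),("tTL",(108,43),(103,30)),("tTR",(150,40),(146,30)),("tBL",(138,567),(120,568)),("tBR",(176,567),(160,568))]:
    Q[n]=two(r1,r2,z(p,3.4,(245,62)),z(q,3.3,(275,30)),.034,n)
for k in("","t"):
    t=(Q[k+"TL"]+Q[k+"TR"])/2;b=(Q[k+"BL"]+Q[k+"BR"])/2
    print(k,"mid",((t+b)/2)[:2].round(4),"yaw y",yaw(t-b).round(2),"len",np.linalg.norm(t-b).round(4),"w",np.linalg.norm(Q[k+"TL"]-Q[k+"TR"]).round(4),np.linalg.norm(Q[k+"BL"]-Q[k+"BR"]).round(4))
E
```

```text
bTL [0.5984 0.0774 0.0078] | plane [0.5982 0.0775] diff mm [0.1 0.1]
bTR [0.6779 0.0576 0.0068] | plane [0.678  0.0576] diff mm [ 0.1 -0. ]
bBL [ 0.5665 -0.0501  0.0079] | plane [ 0.5662 -0.0506] diff mm [-0.   0.2]
bBR [ 0.6458 -0.0704  0.0068] | plane [ 0.6458 -0.0705] diff mm [-0.   0.1]
jTL [0.6248 0.0671 0.0318] | plane [0.6248 0.0671] diff mm [0. 0.]
jTR [0.6496 0.0609 0.0314] | plane [0.6496 0.0609] diff mm [-0. -0.]
jBL [0.6031 0.0069 0.0307] | plane [0.6031 0.0071] diff mm [-0.1 -0.1]
jBR [ 0.6402 -0.0025  0.0311] | plane [ 0.6402 -0.0024] diff mm [-0.  -0.1]
sTL [0.6375 0.072  0.0304] | plane [0.6375 0.0719] diff mm [ 0.3 -0.3]
sTR [0.6409 0.0709 0.0278] | plane [0.6407 0.0707] diff mm [-0.1 -0.5]
sBL [ 0.6091 -0.0086  0.0302] | plane [ 0.6092 -0.0084] diff mm [-0.2  0. ]
sBR [ 0.6285 -0.0121  0.0334] | plane [ 0.6285 -0.0127] diff mm [0.4 0.2]
b far mid [0.6381 0.0676] near mid [ 0.606  -0.0606] yaw 75.94 len 0.1321 widths 0.0822 0.0821
j far mid [0.6372 0.064 ] near mid [0.6217 0.0023] yaw 75.87 len 0.0636 widths 0.0255 0.0383
s far mid [0.6391 0.0713] near mid [ 0.6188 -0.0106] yaw 76.12 len 0.0843 widths 0.0034 0.0198
RACK
TL [0.4273 0.3394 0.0384] | plane [0.4265 0.3399] diff mm [-0.3 -0.5]
TR [0.5436 0.3622 0.0355] | plane [0.544  0.3625] diff mm [-0.  -0.2]
BL [0.4526 0.202  0.0292] | plane [0.453  0.2037] diff mm [0.2 0.6]
BR [0.5703 0.2261 0.035 ] | plane [0.5706 0.2259] diff mm [ 0.  -0.2]
tTL [0.4454 0.3429 0.0359] | plane [0.4452 0.3432] diff mm [ 0.1 -0.4]
tTR [0.4555 0.3454 0.0334] | plane [0.4555 0.3453] diff mm [-0.3  0.3]
tBL [0.4714 0.2071 0.0329] | plane [0.4714 0.2075] diff mm [0.2 0. ]
tBR [0.4823 0.2101 0.0363] | plane [0.4823 0.2093] diff mm [-0.4 -0.1]
 mid [0.4985 0.283 ] yaw y 101.03 len 0.139 w 0.1196 0.1197
t mid [0.4636 0.2763] yaw y 101.05 len 0.1384 w 0.0105 0.0111
```

Measurements hold together:
- **Gauge:** yaw 75.9°. Jaw tops triangulate to 31 mm and slot widths to 3.4 and 19.8 mm (3 and 20 given). The mouth is at (0.6186, -0.0110).
- **Rack:** 119.6 x 139 mm, y-axis yaw 101.05°, top at about 34 mm. The thin groove is about 11 mm wide.

Now the grasp. I'm aiming for the piece at h4 (285,180), the robot end of the row. The h4 zoom already confirmed it, and it is the plain plywood piece, not the blue or green ones.

```bash
cat >> h.py <<'E'
GY=np.radians(75.94); GX=np.array([np.cos(GY),np.sin(GY)]); GYV=np.array([-np.sin(GY),np.cos(GY)]); GM=np.array([.6186,-.0110])
def gp(x,y,z):  # gauge coords (x as in the text, mouth at -15mm), metres
    return np.r_[GM+(x+.015)*GX+y*GYV,z]
def togauge(p):
    d=np.asarray(p)[:2]-GM; return np.array([d@GX-.015,d@GYV])
E
python3 - <<'E'
from h import *
from cell import *
R=down(np.radians(74))
command_gripper(.33); print(get_opening())
move_pose([.4805,-.2736,.16],R)
print("t",get_time_s(),get_force().round(2))
shot("pg")
hit=move_straight([.4805,-.2736,.062],speed=.12,max_force=8)
print(hit,get_tool_pos().round(4),get_force().round(2),get_time_s())
E
```

```text
0.32990620243044644
t 8.2167 [ 0.36 -0.64  0.43]
False [ 0.4809 -0.2738  0.0626] [ 0.19 -0.05  0.38] 9.2333
```

View pics/pg.png

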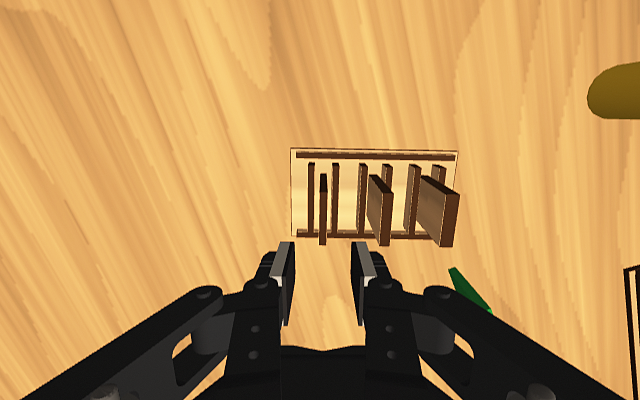

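The picture shows the first piece at (322,210), square between the open pads at (285,270) and (360,270). I'll close, lift, and check.

```bash
python3 - <<'E'
from h import *
from cell import *
command_gripper(0.0); print(get_opening(),get_opening()*85,get_force().round(2))
move_straight([.4805,-.2736,.155],speed=.15)
print(get_force().round(2),get_tool_pos().round(4),get_opening(),get_time_s())
shot("lift")
E
```

```text
0.05860750955932577 4.981638312542691 [-0.19  0.91  6.74]
[ 0.11  0.3  -0.22] [ 0.4802 -0.2734  0.1543] 0.0635999535331268 10.325
```

View pics/lift.png

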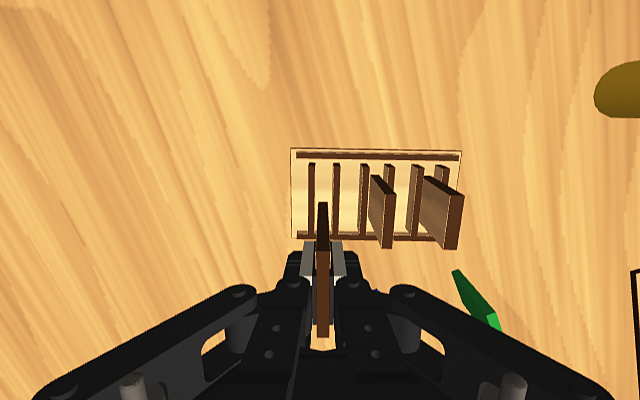

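The piece is held, and the other two stand undisturbed at (383,210) and (440,210). Next I'll find its place in the hand, then set it on the base before the mouth.

```bash
python3 - <<'E'
from h import *
from cell import *
c=load("lift");p=get_tool_pos();R=get_eef_rot()
for uv in((317.5,250),(328.5,250),(317.5,337),(328,337)):
    w=onplane(c,pose(c),*uv,p[2]+.0134); print((R.T@(w-p)*1e3).round(1))
Rg=down(GY)
move_pose(gp(-.043,0,.125),Rg); f0=get_force(); print(get_time_s(),f0.round(2))
hit=move_straight(gp(-.043,0,.068),speed=.12,max_force=8); print(hit,get_force().round(2))
f0=get_force()
hit=move_straight(gp(-.043,0,.057),speed=.012,max_force=2.); print(hit,get_tool_pos().round(4),(get_force()-f0).round(2),get_time_s())
print(togauge(get_tool_pos()))
shot("st")
E
```

```text
[ 19.7  -2.3 -13.4]
[ 19.7   2.  -13.4]
[-20.5  -2.5 -13.4]
[-20.5   1.9 -13.4]
11.425 [-1.06 -0.26 -0.9 ]
False [-0.2  -0.04 -0.3 ]
True [ 0.612  -0.0381  0.0627] [ 0.18 -0.17  6.88] 12.6083
[-0.04292215 -0.00018069]
```

View pics/st.png

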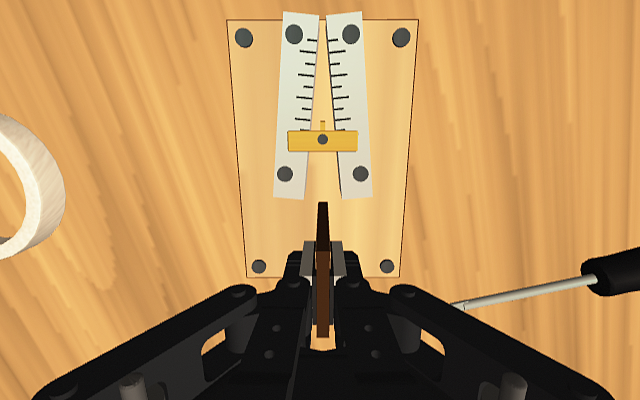

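The piece stands on the base at TCP z = 0.0627, the same as in the holder. It is upright and lined up with the slot: piece at column 322, slot middle about 323–324. I'll ease the downward load and slide.

```bash
python3 - <<'E'
from h import *
from cell import *
z=get_tool_pos()[2]
for i in range(6):
    if get_force()[2]<1.0: break
    z+=.00025; move_straight(gp(-.043,0,z),speed=.01); 
    print(z,get_tool_pos()[2].round(5),get_force().round(2))
open("z.txt","w").write(str(z))
lf=lambda: (np.array([get_force()[:2]@GX,get_force()[:2]@GYV,get_force()[2]])).round(2)
print(lf(),get_time_s())
h=move_straight(gp(-.017,0,z),speed=.04,max_force=4); print(h,togauge(get_tool_pos()),lf())
h=move_straight(gp(.012,0,z),speed=.02,max_force=3); print(h,togauge(get_tool_pos()),lf(),get_tool_pos()[2],get_time_s())
shot("in")
E
```

```text
0.06297816441078709 0.06284 [-0.56 -0.73 -0.89]
[-0.85  0.37 -0.89] 12.9083
False [-1.70571981e-02  8.98836820e-06] [ 0.13 -0.2  -0.69]
False [1.19707195e-02 3.35330057e-05] [ 0.39  0.38 -0.64] 0.06296729248444874 15.3083
```

View pics/in.png

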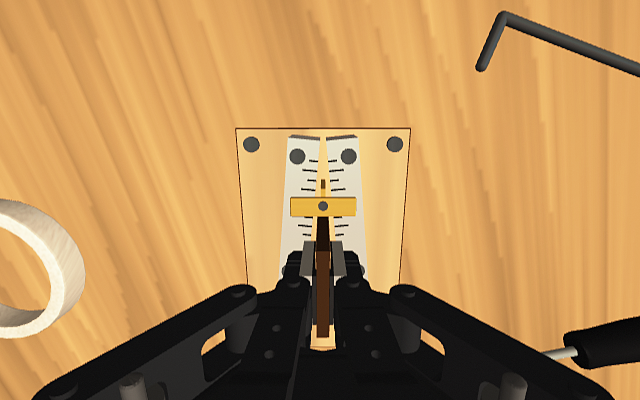

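The cursor, now at (323,206), travels ahead of the piece with no jaw contact yet. Now the slow final approach.

```bash
python3 - <<'E'
from h import *
from cell import *
z=float(open("z.txt").read())-.0001
lf=lambda: np.mean([[f[:2]@GX,f[:2]@GYV,f[2]] for f in (get_force() for _ in range(3))],0).round(2)
h=move_straight(gp(.022,0,z),speed=.008,max_force=2); print(h,togauge(get_tool_pos()),lf())
wait(.1);print(lf(),get_time_s())
if not h:
    h=move_straight(gp(.040,0,z),speed=.0045,max_force=2); print(h,togauge(get_tool_pos()),lf(),get_ft_torque().round(3))
    wait(.2);print(lf(),togauge(get_tool_pos()),get_time_s())
shot("w1")
E
```

```text
False [ 2.20155226e-02 -2.61346835e-05] [-0.4   0.65 -1.13]
[-0.35  0.35 -0.36] 16.8583
True [ 3.62550886e-02 -6.94730126e-06] [-0.19  0.6   5.56] [-0.031 -0.008 -0.037]
[1.34 0.03 6.15] [ 3.62124973e-02 -4.66273725e-05] 19.8417
```

View pics/w1.png

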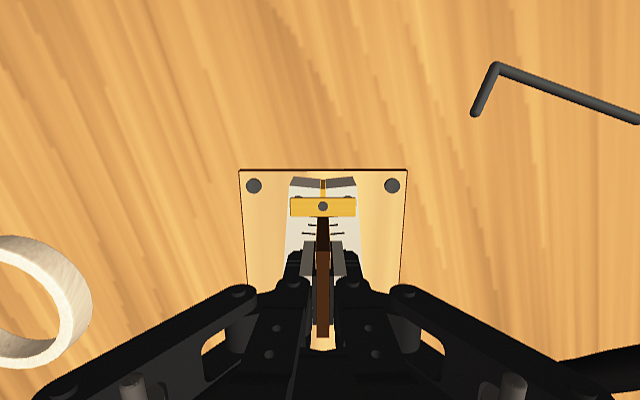

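It stopped near x = 36 mm on a vertical force, which is base contact rather than clear wedging. I'll relieve that and probe on gently.

```bash
python3 - <<'E'
from h import *
from cell import *
lf=lambda: np.mean([[f[:2]@GX,f[:2]@GYV,f[2]] for f in (get_force() for _ in range(3))],0).round(2)
p=get_tool_pos();print(p.round(5),lf())
z=p[2]
for i in range(4):
    if lf()[2]<1: break
    z+=.00012; move_straight(np.r_[p[:2],z],speed=.01);wait(.05);print(get_tool_pos()[2].round(5),lf())
p=get_tool_pos();g=togauge(p)
h=move_straight(gp(.0385,0,z),speed=.004,max_force=2.0); print(h,togauge(get_tool_pos()),lf(),get_tool_pos()[2]);wait(.1)
print(lf(),get_ft_torque().round(3),get_time_s())
shot("w2")
E
```

```text
[0.63107 0.0387  0.06277] [ 0.87 -0.22  5.06]
0.06288 [-0.67 -0.57  1.22]
0.06291 [-0.61 -0.8   0.16]
True [ 3.63006125e-02 -4.48428479e-05] [-0.52 -0.65  5.32] 0.062746177974317
[-0.29  0.27  6.47] [-0.111 -0.034 -0.011] 20.8583
```

View pics/w2.png

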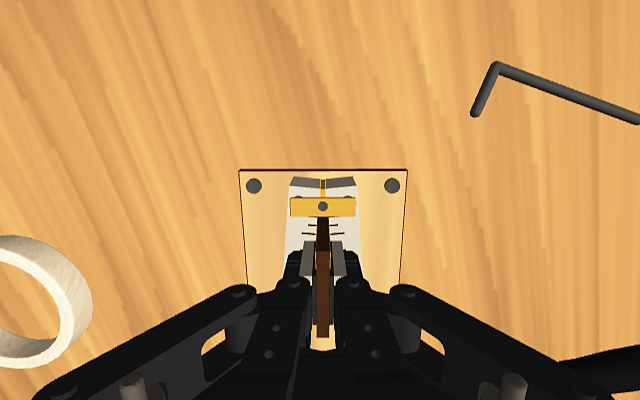

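```bash
python3 - <<'E'
from h import *
from cell import *
def lf(n=6):
    a=[]
    for _ in range(n):
        f=get_force(); a.append([f[:2]@GX,f[:2]@GYV,f[2]]); wait(.02)
    return np.mean(a,0).round(2)
z=.0631
x=.0362
move_straight(gp(x,0,z),speed=.01);print(lf(),get_tool_pos()[2].round(5))
for i in range(8):
    x+=.0003; h=move_straight(gp(x,0,z),speed=.004,max_force=3); f=lf(); print(h,x,togauge(get_tool_pos()).round(5),get_tool_pos()[2].round(5),f)
    if f[0]<-1.8 or h: break
print(get_time_s(),get_opening())
c=shot("w3")
cv2.imwrite("pics/w3z.png",cv2.resize(c["pixels"][160:270,270:370],None,fx=6,fy=5,interpolation=cv2.INTER_CUBIC))
for u,v in((290,216),(356,216)): print(togauge(onplane(c,pose(c),u,v,.035)).round(4))
E
```

```text
[-0.51 -1.26  1.36] 0.06306
False 0.036500000000000005 [ 3.638e-02 -4.000e-05] 0.06307 [-2.02 -1.98  0.37]
21.6083 0.06038126338341914
[0.0562 0.0172]
[ 0.0561 -0.0169]
```

View pics/w3z.png

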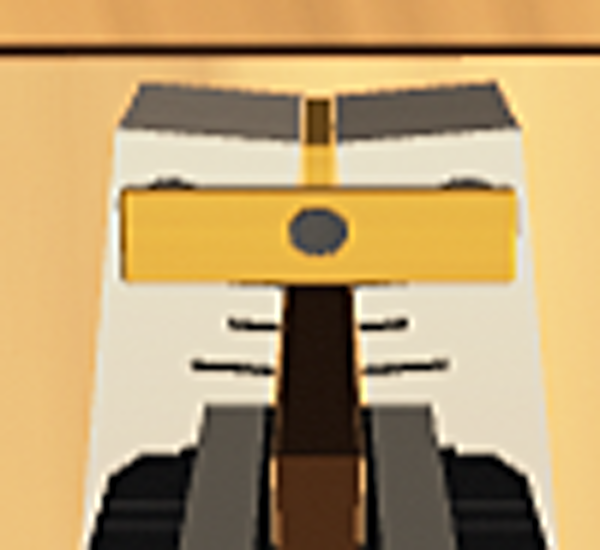

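Fx is -2 N at x = 36.4 mm, with a lateral load of -2 N. The +y jaw is therefore pressing harder, so I'll shift a little to -y to balance it, then seat gently and hold.

```bash
python3 - <<'E'
from h import *
from cell import *
def lf(n=8):
    a=[]
    for _ in range(n):
        f=get_force(); a.append([f[:2]@GX,f[:2]@GYV,f[2]]); wait(.02)
    return np.mean(a,0).round(2)
x,y,z=.0365,0,.0631
print(lf())
for i in range(14):
    f=lf(5)
    if abs(f[1])>1.0: y+=np.sign(f[1])*.0001
    elif f[0]>-2.0: x+=.0001
    else: break
    if x>.0375: break
    move_straight(gp(x,y,z),speed=.004,max_force=4)
    print(round(x,5),round(y,5),togauge(get_tool_pos()).round(5),f)
t=get_time_s();wait(.8);print(lf(),togauge(get_tool_pos()).round(5),get_tool_pos()[2],get_time_s())
c=shot("w4")
cv2.imwrite("pics/w4z.png",cv2.resize(c["pixels"][160:270,270:370],None,fx=6,fy=5,interpolation=cv2.INTER_CUBIC))
E
```

```text
[-2.09 -1.83  0.19]
0.0365 -0.0001 [ 3.643e-02 -1.000e-05] [-2.44 -1.94  0.19]
0.0365 -0.0002 [ 3.648e-02 -6.000e-05] [-2.75 -1.64  0.22]
[-2.99  0.69  0.17] [ 0.03651 -0.00013] 0.06307554895891357 23.475
```

View pics/w4z.png

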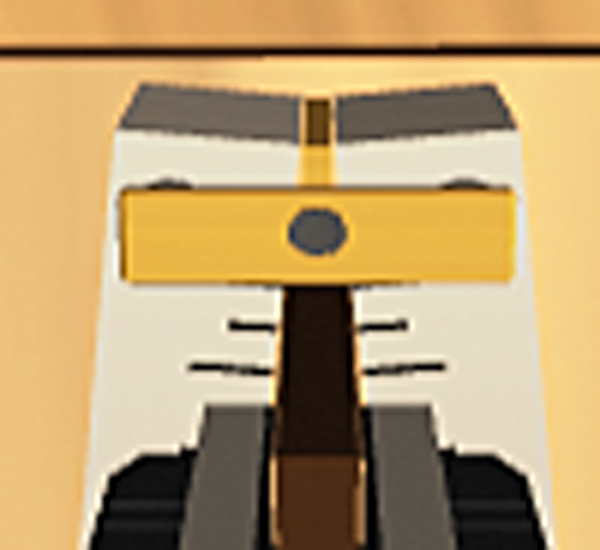

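Wedged. Reversing the lateral load took only about 0.1 mm, so both jaws bear, and it held 0.8 s at 3 N. The cursor's edge is past the 7 mm marks, at gauge x of about 56. That is the 6 mm reading of 55, within calibration and light pressing. I'll draw it straight back.

```bash
python3 - <<'E'
from h import *
from cell import *
move_straight(gp(.030,-.0001,.0631),speed=.02)
move_straight(gp(-.043,0,.0632),speed=.07); print(get_force().round(2),get_opening())
move_straight(gp(-.043,0,.10),speed=.12)
c=shot("after");print(get_time_s())
cv2.imwrite("pics/afterz.png",cv2.resize(c["pixels"][0:260,220:420],None,fx=3,fy=2.3,interpolation=cv2.INTER_CUBIC))
E
```

```text
[0.77 0.02 0.22] 0.057614367500802025
25.7
```

View pics/afterz.png

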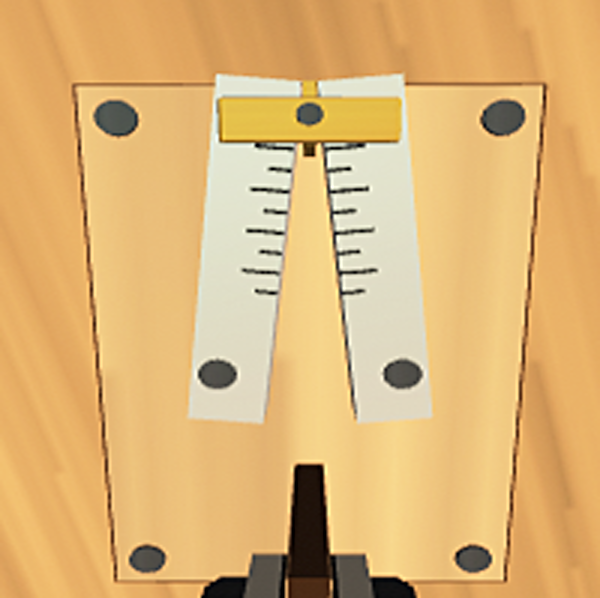

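The cursor stayed, with its near edge at the last visible long mark. Counting the long marks up from the mouth (12, 10, 8, 6), that reads 6 mm, so it goes in the narrowest groove.

```bash
python3 - <<'E'
from h import *
from cell import *
R=down(np.radians(101.05))
move_straight(gp(-.043,0,.14),speed=.15)
move_pose([.4690,.2488,.13],R)
move_straight([.4690,.2488,.099],speed=.1); print(get_time_s(),get_tool_pos().round(4))
c=shot("pr")
cv2.imwrite("pics/prz.png",cv2.resize(c["pixels"][0:350,200:440],None,fx=2.5,fy=1.7,interpolation=cv2.INTER_CUBIC))
E
```

```text
27.7917 [0.4694 0.2483 0.099 ]
```

View pics/prz.png

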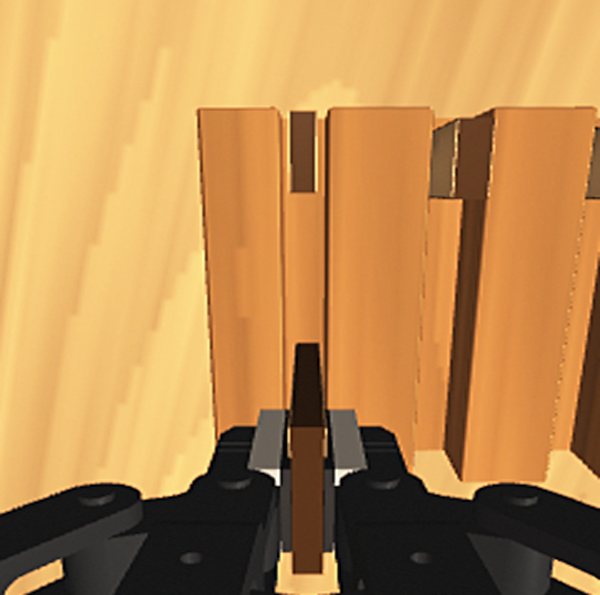

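The piece's lower edge (295–320, row 343) sits between the thin groove's walls (285 and 327). Lowering now.

```bash
python3 - <<'E'
from h import *
from cell import *
P=[.4689,.2488]
h=move_straight(P+[.068],speed=.05,max_force=5); print(h,get_tool_pos().round(4),get_force().round(2))
if not h:
    h=move_straight(P+[.058],speed=.01,max_force=2); print(h,get_tool_pos().round(4),get_force().round(2))
print(get_time_s())
c=shot("pl")
cv2.imwrite("pics/plz.png",cv2.resize(c["pixels"][0:350,200:440],None,fx=2.5,fy=1.7,interpolation=cv2.INTER_CUBIC))
E
```

```text
False [0.469  0.2489 0.0681] [ 0.41 -0.11 -0.02]
True [0.469  0.2488 0.0627] [-0.71 -0.14  6.04]
29.225
```

View pics/plz.png

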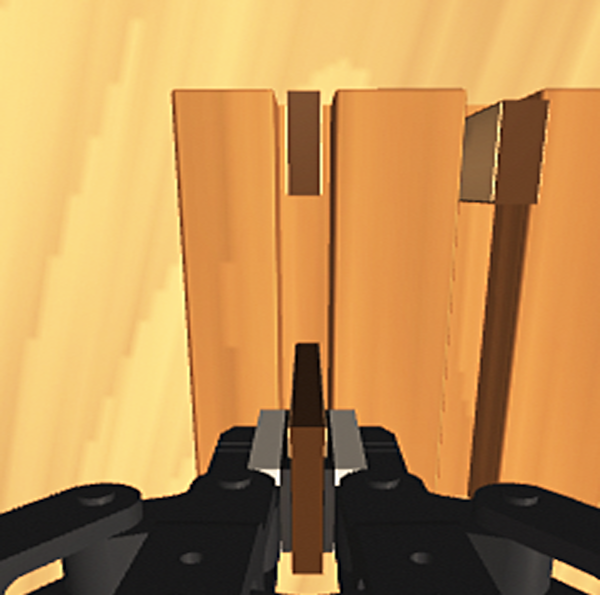

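Floor contact at z = 0.0627, the full 28 mm depth, standing in the groove. Releasing.

```bash
python3 - <<'E'
from h import *
from cell import *
move_straight([.4689,.2488,.0628],speed=.01)
command_gripper(.4); print(get_opening(),get_force().round(2))
move_straight([.4689,.2488,.16],speed=.12)
c=shot("d1");move_straight([.45,.16,.22],speed=.25)
c=shot("d2");t=capture("top");cv2.imwrite("pics/topz.png",cv2.resize(t["pixels"][140:290,150:490],None,fx=2.3,fy=2.3,interpolation=cv2.INTER_CUBIC));print(get_time_s())
s=capture("scene");cv2.imwrite("pics/scenez.png",cv2.resize(s["pixels"][120:290,160:530],None,fx=2.1,fy=2.1,interpolation=cv2.INTER_CUBIC))
E
```

```text
0.4030779555432299 [-0.14 -0.21  0.27]
31.6083
```

View pics/d1.png

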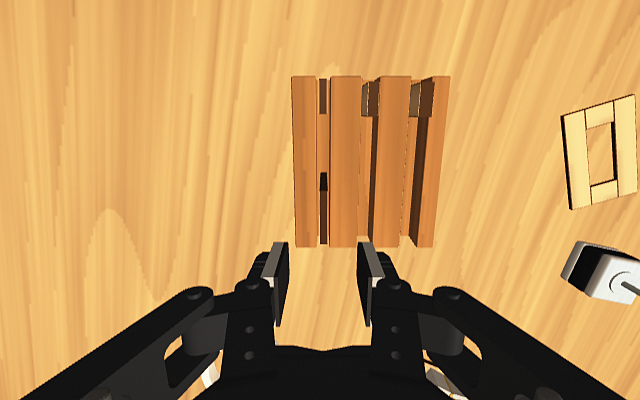

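View pics/scenez.png

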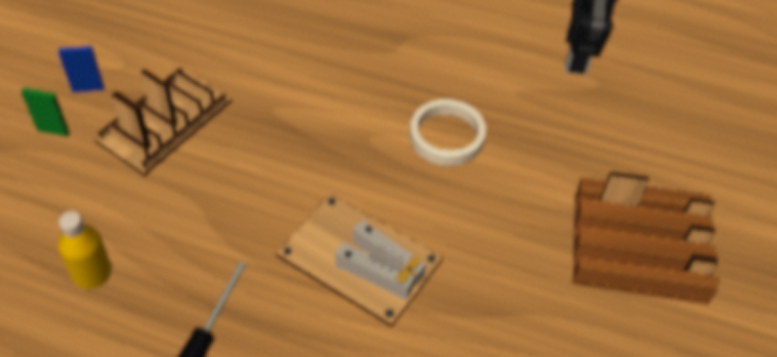

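View pics/topz.png

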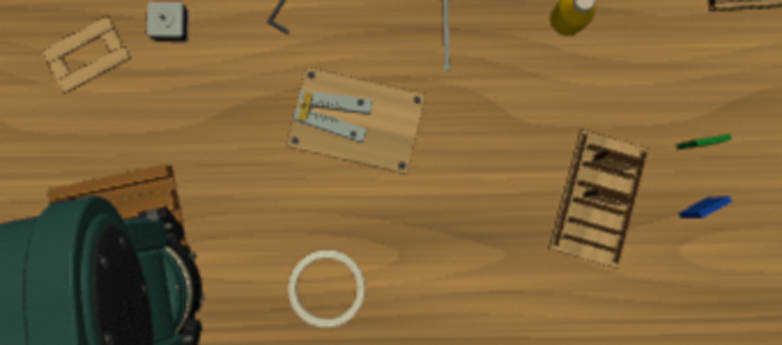

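View pics/d2.png

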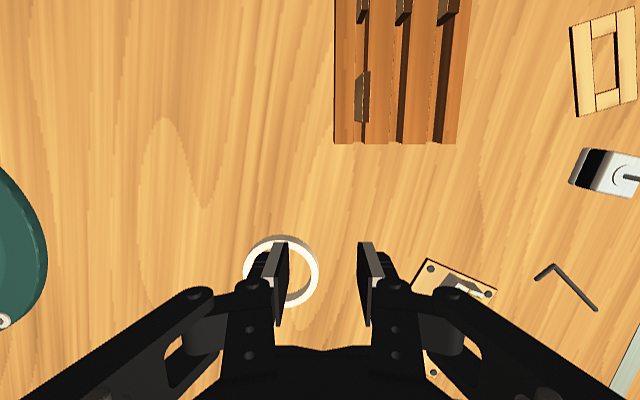

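d1 shows the offcut upright in the thin groove at (324,210), clear of the filed piece at (323,95). In the top crop the cursor is still at the reading at (305,105), and the other two offcuts stand in the holder at (610,160) and (605,195). Handing in.

```bash
python3 - <<'E'
from cell import *
print(get_force().round(2),get_time_s()); sign_off()
E
```

```text
[-0.23  0.19 -0.73] 31.6583
the job is handed in; nothing more can be done
```

The first offcut in the row is 6 mm thick, and it now stands in the rack's narrowest groove. I handed the job in at about 31.7 s of the 58 s allowed.

- **Gauging:** I stood it on the gauge's base before the mouth and slid it down the slot, pushing the cursor ahead of it. It wedged at about 3 N along the slot. A sideways shift of about 0.1 mm reversed the lateral load, so both jaws were bearing. I held it there for 0.8 s, then drew it straight back.
- **Reading:** the cursor's near edge rests at the long 6 mm mark and was still there in the last picture.
- **Final pictures:** the offcut stands upright in the groove, clear of the filed piece. The other two offcuts and the blue and green plates are where they were, and the other items I could see look undisturbed.

Three checks did not agree exactly:
- **Stop position:** my coordinates put the leading edge at about 56.4 mm, against 55 mm for 6 mm stock. I put this down to calibration error and light pressing; the marks on the jaw agree with 6 mm.
- **Base contact:** the first two stops near the wedge came from about 6 N of upward force from the base. I raised the tool about 0.3 mm before the final seating, so the piece may have been that far off the base while it wedged.
- **Touch-downs:** setting the piece down on the base and in the groove reached 6–7 N, more than the 2 N stop I had set.

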